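# Aim the bent hot-air nozzle

### The arm

A 6-joint arm with a two-finger parallel gripper is mounted at the origin on the work surface. World frame = base frame: x ahead of the robot, y to its left, z up, the work surface at z = 0. Lengths are in mm, angles in rad, forces in N, time in s.
With the tool pointing down it reaches from about 325 to 775 mm from the base axis. Payload 9.3 kg.
Tool frame: the origin (TCP) lies at the very end of the fingers, on their centre line; the grasp point (between the pads) lies 19 mm behind it (bot.tcp_to_grasp is the distance from the TCP to the grasp point, in mm); z points along the fingers, y is the line along which they close (so a half turn about z gives the same grasp; the last joint's range is limited). The gripper opens to 85 mm and grips with 20 to 120 N. Pads are 22 mm wide; open, the fingers measure 114 mm over their backs; the gripper's body (76 mm by 85 mm) begins 54 mm behind the grasp point. The pads swing forward as they close: fully open they stand 13 mm farther back than shut.
Start: joints at [-1.303, 0.259, 0.021, 1.334, 0, 1.418], TCP at [224.663, -502.019, 209.379] pointing down, gripper open.
Joint ranges: [-3.04, 3.04], [-0.91, 1.82], [-1.04, 1.36], [-1.92, 1.95], [-1.52, 1.45], [-3.14, 3.14]. Speed limits (rad/s): [2.22, 2.22, 2.79, 3.14, 3.14, 3.14].

### API

Orientations are given as a unit quaternion [w, x, y, z].
In Python, from station import bot, imaging, job_done gives the robot as it stands.
- The arm moves only by the shell command python3 -m crank 'ROWS' [OPENING] [FORCE]. ROWS is a JSON object of lists of equal length, an entry for each row: "translation": the shift along the tool's x, y, z scaled (see below), a list of three; "turn": the turn about the tool's z scaled (see below). In form: {"translation": [[dx, dy, dz], ...], "turn": [turn, ...]}. A call has 1 to 12 rows; each row is the pose to reach, as a shift and turn from the pose commanded when the call began, along the tool's axes at that moment, turning the shorter way round; what a row does not reach only later rows make up. The controller multiplies each number of a shift by 0.3 m and each number of a turn by pi rad. A row lasts 1/12 s, in which the tool goes at most 41.7 mm and 7.16 degrees, less where a joint would pass 70% of its speed; a pose out of reach is approached as far as the arm can. A call with a number of a shift or a turn outside -1 to 1 is refused whole. A call with a gripper value outside its range is refused whole. OPENING is the gripper command: -1 is fully open, 1 is shut, values between are in proportion, set as the call begins (- or left out, the last holds). The fingers move at their own pace and stop on an object; FORCE is the grip in N (left out, the last holds). Time passes only in rows, so rows that repeat a pose let the fingers close. It gives the time, the measured TCP pose, the force, the opening and the grip force at its end, in the units of the state.
- bot.read_state(): the state, without advancing time (a new reading comes with each control period).
- imaging.read_camera(name): name is "scene" or "top" or "wrist"; returns the picture (420x560x3 uint8, blue, green, red); there is no depth.
- imaging.camera_model(name): a dict with "fx", "fy", "cx", "cy" (pixels), "pose" (4x4, takes a point from camera to world coordinates). Camera axes: x right, y down, z forward; pixel columns grow to the right and rows downward; lengths in mm; the calibration is good to about 2 mm. A picture is of the moment at which its call begins: read the wrist's pose just before it. camera_model takes no time and is no camera call; for the wrist camera it gives the pose at the moment of the call.
- job_done(): hands the job in; it is judged then, once.
Trained networks look in the newest picture that a camera, given by its name, has taken for a name from the list of things; names that differ only in an ending like _2 or _b are one class to them, and where a whole thing is asked for, a point or a joint stands for the part that bears it (a point fixed in the world has none). Each returns a list of dicts, best first, with "p" (0 to 1); they miss things now and then, are a little off and sometimes report something else, mostly with a low value. They report only what shows in the picture. A call takes as long as a camera call. They do not tell look-alikes from the thing itself.
- imaging.search_frame(camera, label): "centre" ([x, y, z] in mm, in the coordinates of the camera as it stood for that picture, good to about 4 mm: the middle of the surface that is visible of it).
- imaging.regions_of(camera, label): "region" (420x560 bool, what is visible of it).
The state is a dict: "time_s": time; "joints": joint angles; "dq": joint speeds; "joint_torque": joint torques, N m; "tcp_pos": TCP position; "tcp_rot": TCP orientation; "wrist_force": force on the tool from outside, world axes, zero at the start; "moment": the same for the moment, N m; "opening": finger opening in mm; "grasp_force": force on a finger pad.
Only numpy, scipy, OpenCV 4.12 (cv2) and the standard library are available. Lean on these libraries where they do the work, as an engineer would, in place of code of your own. Each camera call takes 0.05 s, during which the arm holds its last target. There are 200 camera calls.

### The job

Pick the bent nozzle (the one with a side spout) off the blue mat and stand it upright in the round outlet dish of the grey hot-air unit, collar down on the dish floor, with its spout pointing over the yellow mark. Set it down rather than dropping it, and leave the straight nozzle where it stands.

Things in the scene. Friction and masses are not known exactly. Their poses are not given: they have to be found in the camera images.
- bent_mid (a point): Grip point half-way up the axis of the loose bent steel nozzle (0.12 kg), 36 mm above its underside; it stands on the mat, 3 mm above the table. Dark collar 42 mm wide, 9 mm high; tube 28 mm wide up to an elbow, top at 72 mm. From it a spout 17 mm thick goes out level, its end 46 mm off the axis. x points along the spout, z up. Fingers closing along y clear the spout.
- bent_spout (a point): Centre of the open end of the bent nozzle's spout: 46 mm along x and 24 mm above bent_mid; same axes.
- dish (a point): Centre of the floor of the dark round outlet dish on top of the fixed grey hot-air unit (130 x 120 mm, top 48 mm above the table). Dish 64 mm wide inside, 72 mm outside, rim 7 mm above its floor. z up; x points from the dish centre to the yellow mark, a painted stripe 25 x 12 mm on the unit's top just outside the rim, 37 to 62 mm from the centre.
- straight_mid (a point): Half-way up the straight steel nozzle, 36 mm above its underside: same collar and tube, but a pointed tip straight up, 72 mm high, no side spout. It stays where it is. A jar with a green lid (44 mm wide, 50 mm high) also stands near; their axes are at least 95 mm apart.
There are look-alikes about, which are no part of the job. What is shaped like the part that bears bent_mid but red is not meant.

How it is judged:
By the outcome, as a careful person would: the job done as asked, in the order asked, and still so for the second after the job is handed in, with the robot touching nothing.
It also fails if it takes over 32 s, if anything falls off the work surface, if the arm or the gripper's body presses on something with over 40 N, if the wrist force passes 120 N, or if a joint passes its speed limit or range.

## Working session

There is one attempt and no reset: what is moved stays moved. The work goes in short steps, Python scripts to look and compute and a shell command to move; the robot and the scene stay as the last step left them, time stands still between calls to the robot, and variables do not carry over. Pictures are saved under pics/ and viewed, at most 10 in all, crops included, and the job is handed in when it is done.

```bash
ls; mkdir -p pics
cat > h.py <<'E'
import numpy as np,cv2
from station import bot,imaging,job_done
def look(c):
    m=imaging.camera_model(c); return m,imaging.read_camera(c)
def toworld(m,p): return (np.array(m['pose'])@np.r_[p,1])[:3]
def pix(m,P):
    q=np.linalg.inv(np.array(m['pose']))@np.r_[P,1]; return np.array([m['fx']*q[0]/q[2]+m['cx'],m['fy']*q[1]/q[2]+m['cy']])
def plane(m,uv,z):
    T=np.array(m['pose']); d=T[:3,:3]@np.array([(uv[0]-m['cx'])/m['fx'],(uv[1]-m['cy'])/m['fy'],1]); o=T[:3,3]
    return o+d*(z-o[2])/d[2]
E
python3 - <<'E'
from h import *
ims=[]
for c in ('scene','top'):
    m,i=look(c); cv2.imwrite(f'pics/{c}0.png',i); print(c,np.round(m['pose'],3).tolist(),m['fx'])
    for l in ('bent_mid','bent_spout','dish','straight_mid'):
        for r in imaging.search_frame(c,l)[:4]:
            P=toworld(m,r['centre']); print(l,round(r['p'],2),P.round(0),pix(m,P).round(0))
s=bot.read_state();print(s['time_s'],s['tcp_pos'],s['tcp_rot'],s['opening'])
E
```

```text
pics
scene [[-0.583, 0.656, -0.479, 980.876], [0.812, 0.481, -0.33, 310.768], [0.014, -0.581, -0.814, 774.243], [0.0, 0.0, 0.0, 1.0]] 513.2474351180055
bent_mid 0.95 [488. 104.  61.] [352. 200.]
bent_mid 0.89 [474. 216.  52.] [413. 230.]
bent_mid 0.67 [556.  19.  52.] [289. 205.]
bent_mid 0.63 [457. -14.  53.] [305. 161.]
bent_spout 0.93 [452. -16.  54.] [306. 159.]
bent_spout 0.9 [552.  21.  51.] [291. 205.]
bent_spout 0.78 [476. 216.  50.] [412. 231.]
bent_spout 0.72 [489. 108.  59.] [353. 203.]
dish 0.83 [ 574. -219.   44.] [180. 153.]
straight_mid 0.94 [552. 249.  32.] [405. 279.]
top [[0.091, -0.973, 0.21, 404.586], [-0.996, -0.088, 0.023, 36.047], [-0.004, -0.211, -0.977, 904.601], [0.0, 0.0, 0.0, 1.0]] 518.120255121197
bent_mid 0.89 [452. 210.  64.] [177. 284.]
bent_mid 0.7 [536.  18.  74.] [301. 241.]
bent_mid 0.7 [446. -27.  64.] [324. 300.]
bent_mid 0.69 [484. 101.  65.] [246. 270.]
bent_spout 0.93 [478.  97.  67.] [248. 273.]
bent_spout 0.88 [443. -21.  67.] [320. 302.]
bent_spout 0.81 [458. 209.  69.] [178. 279.]
bent_spout 0.75 [540.  12.  67.] [304. 240.]
dish 0.68 [ 554. -226.   46.] [447. 247.]
straight_mid 0.64 [532. 244.  48.] [165. 234.]
0.5 [ 224.67259977 -502.00036272  209.3900863 ] [-1.82196352e-06  9.77947200e-01  2.08852279e-01  8.28371463e-06] 85.543467367294
```

View pics/scene0.png

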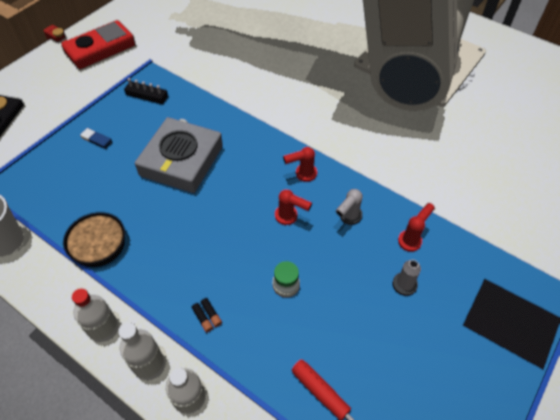

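View pics/top0.png

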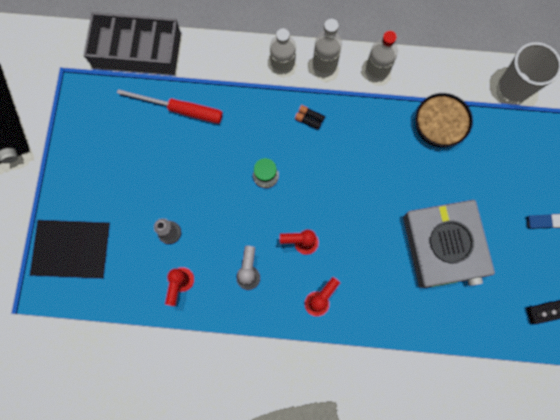

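The scene picture shows the steel bent nozzle at (351,205). Three red look-alikes stand at (306,163), (290,207) and (415,230), the straight nozzle at (407,275), the jar at (287,278) and the unit at (180,150). In the top picture the steel bent nozzle is at (248,268), the reds at (305,240), (320,300) and (178,285), and the dish at (451,242) with its yellow mark at (445,213). I choose the unpainted grey one with the side spout and check it in a crop.

Run:
```python
from h import *
s=cv2.imread('pics/scene0.png');t=cv2.imread('pics/top0.png')
f=lambda i,u,v,w,h:cv2.resize(i[v:v+h,u:u+w],(400,300),interpolation=cv2.INTER_CUBIC)
a=np.vstack([np.hstack([f(s,320,175,64,48),f(t,216,246,64,48)]),np.hstack([f(s,130,110,100,75),f(t,400,190,128,96)])])
cv2.imwrite('pics/crop.png',a)
```

```text
(no output)
```

View pics/crop.png

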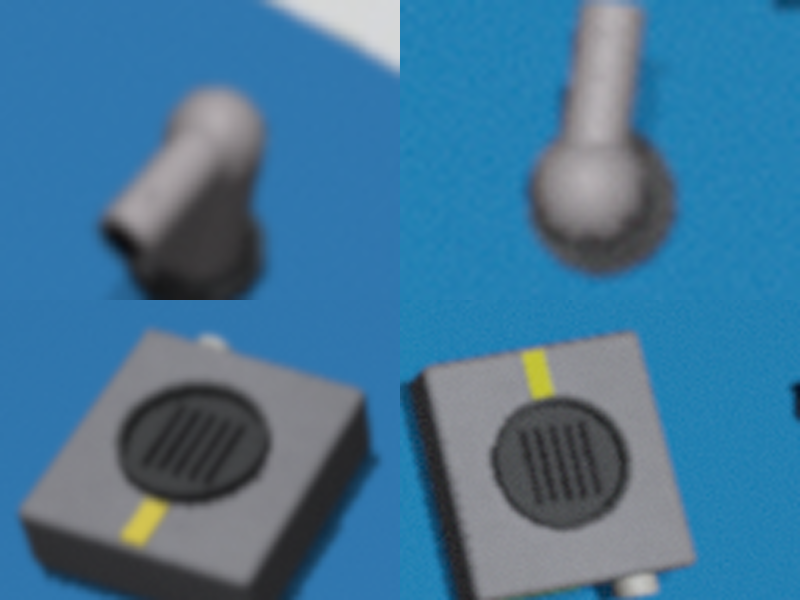

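The crop confirms the unpainted grey nozzle. In the top view its collar centre is about (248.3,278), its elbow (246,276) and its spout end (250,247). The dish is at (451.2,242.2) and the yellow mark at (444.2,213.4).

Run:
```python
from h import *
t=imaging.camera_model('top');s=imaging.camera_model('scene')
def tri(a,b):
    A=[];o=[]
    f=lambda m,uv:(np.array(m['pose'])[:3,3],plane(m,uv,0))
    (o1,p1),(o2,p2)=f(t,a),f(s,b)
    d1,d2=p1-o1,p2-o2
    k=np.linalg.lstsq(np.c_[d1,-d2],o2-o1,rcond=None)[0]
    x,y=o1+k[0]*d1,o2+k[1]*d2
    return ((x+y)/2).round(1),np.linalg.norm(x-y).round(1)
print('elbow',tri((245.9,275.9),(354.4,196.6)),'dish',tri((451.2,242.2),(178.75,145.5)),'mark',tri((444.2,213.4),(166,165.5)))
for n,uv,z in(('collar',(248.3,278),12),('elbow',(245.9,275.9),63),('spout',(249.9,246.8),67)): print(n,plane(t,uv,z).round(1))
for z in(48,52,55):print('dish',z,plane(t,(451.2,242.2),z).round(1),plane(s,(178.75,145.5),z).round(1))
print('mark',plane(t,(444.2,213.4),48).round(1),plane(s,(166,165.5),48).round(1))
print(np.round(imaging.camera_model('wrist')['pose'],2))
```

```text
elbow (array([474.6, 101.7,  55. ]), np.float64(0.1)) dish (array([ 562.2, -233.4,   45.6]), np.float64(0.8)) mark (array([ 611. , -221.2,   42.5]), np.float64(1.5))
collar [475.  100.5  12. ]
elbow [474.  101.1  63. ]
spout [521.3  99.2  67. ]
dish 48 [ 561.9 -233.    48. ] [ 563.5 -231.2   48. ]
dish 52 [ 561.2 -231.7   52. ] [ 565.8 -228.2   52. ]
dish 55 [ 560.6 -230.8   55. ] [ 567.5 -225.9   55. ]
mark [ 610.  -220.2   48. ] [ 613.6 -216.4   48. ]
[[ 4.1000e-01 -8.7000e-01 -2.8000e-01  2.9428e+02]
 [-9.1000e-01 -3.9000e-01 -1.2000e-01 -4.7139e+02]
 [-0.0000e+00  3.0000e-01 -9.5000e-01  3.7377e+02]
 [ 0.0000e+00  0.0000e+00  0.0000e+00  1.0000e+00]]
```

```bash
cat >> h.py <<'E'
from scipy.spatial.transform import Rotation as R
def go(P,head):
    s=bot.read_state();q=s['tcp_rot'];M=R.from_quat([*q[1:],q[0]]).as_matrix()
    h=np.degrees(np.arctan2(M[1,0],M[0,0]));d=(head-h+180)%360-180
    print('t',round(s['time_s'],2),'pos',np.round(s['tcp_pos'],1),'head',round(h,1),'tilt',M[:,2].round(3),'j',np.round(s['joints'],2),
     'F',np.round(s['wrist_force'],1),'op',round(s['opening'],1),'g',round(s['grasp_force'],1))
    print('shift',(M.T@(np.array(P)-s['tcp_pos'])/300).round(4),'turn',round(-d/180,4))
E
python3 -m crank '{"translation":[[0.79,-0.747,0],[0.79,-0.747,0],[0.79,-0.747,0],[0.79,-0.747,0],[0.79,-0.747,0],[0.79,-0.747,0],[0.79,-0.747,0],[0.79,-0.747,0],[0.79,-0.747,0],[0.79,-0.747,0],[0.79,-0.747,0],[0.79,-0.747,0]],"turn":[-0.44,-0.44,-0.44,-0.44,-0.44,-0.44,-0.44,-0.44,-0.44,-0.44,-0.44,-0.44]}' -1
python3 -c "
from h import *
go((475,101,160),178)"
```

```text
time_s: 1.5
tcp_pos: [349.6, -200.3, 209.5]
tcp_rot: [0.0, 0.618, 0.786, -0.0]
wrist_force: [0.2, 0.2, -0.0]
opening: 85.5
grasp_force: 0.0
t 1.5 pos [ 349.6 -200.3  209.5] head 103.7 tilt [ 0. -0. -1.] j [-0.73  0.01 -0.28  1.28 -0.    0.6 ] F [ 0.2  0.2 -0. ] op 85.5 g 0.0
shift [0.8767 0.6439 0.165 ] turn -0.4128
```

```bash
python3 -m crank '{"translation":[[0.877,0.644,0.165],[0.877,0.644,0.165],[0.877,0.644,0.165],[0.877,0.644,0.165],[0.877,0.644,0.165],[0.877,0.644,0.165],[0.877,0.644,0.165],[0.877,0.644,0.165],[0.877,0.644,0.165],[0.877,0.644,0.165],[0.877,0.644,0.165],[0.877,0.644,0.165]],"turn":[-0.413,-0.413,-0.413,-0.413,-0.413,-0.413,-0.413,-0.413,-0.413,-0.413,-0.413,-0.413]}' -1
python3 - <<'E'
from h import *
go((475,101,20),178)
m,i=look('wrist')
for l in('bent_mid','bent_spout'):
    for r in imaging.search_frame('wrist',l)[:3]:
        P=toworld(m,r['centre']);print(l,round(r['p'],2),P.round(1),pix(m,P).round(0))
for P in((475,101,75),(475,101,12),(521,99.4,63)):print(P,pix(m,P).round(1))
cv2.imwrite('pics/w1.png',i)
E
```

```text
time_s: 2.5
tcp_pos: [476.9, 100.1, 159.7]
tcp_rot: [-0.0, 0.021, 1.0, -0.0]
wrist_force: [-0.0, -0.0, 0.2]
opening: 85.5
grasp_force: 0.0
t 2.5 pos [476.9 100.1 159.7] head 177.6 tilt [-0. -0. -1.] j [ 0.03  0.17 -0.22  1.18 -0.    0.08] F [-0.  -0.   0.2] op 85.5 g 0.0
shift [0.0063 0.0029 0.4655] turn -0.0023
bent_mid 0.84 [447.6 -15.5  63.5] [117. 172.]
bent_mid 0.72 [452.4 201.4  63.5] [426. 166.]
bent_mid 0.63 [536.7  18.6  58.5] [183. 280.]
bent_spout 0.9 [474.2 103.   66.8] [287. 203.]
bent_spout 0.9 [446.1 -15.5  63.7] [117. 170.]
bent_spout 0.86 [454.5 211.8  65.2] [442. 168.]
(475, 101, 75) [284.5 207. ]
(475, 101, 12) [284.  185.5]
(521, 99.4, 63) [284.8 260.4]
```

View pics/w1.png

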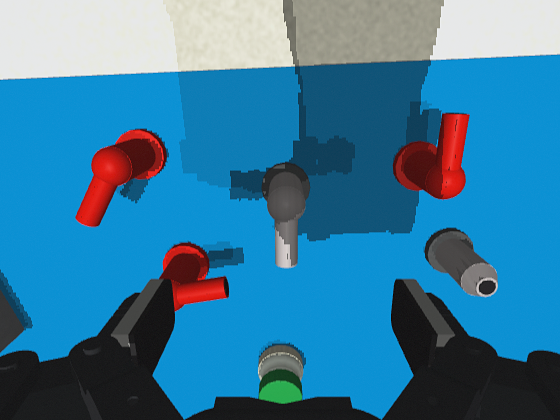

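The wrist view shows the steel bent nozzle with its collar at (286,186), elbow (287,203) and spout end (287,266). That agrees with the predicted pose to about 1.5 mm in y. Next I descend and grip.

```bash
python3 -m crank '{"translation":[[0.006,-0.004,0.06],[0.006,-0.004,0.12],[0.006,-0.004,0.18],[0.006,-0.004,0.24],[0.006,-0.004,0.30],[0.006,-0.004,0.36],[0.006,-0.004,0.41],[0.006,-0.004,0.44],[0.006,-0.004,0.46],[0.006,-0.004,0.464],[0.006,-0.004,0.464]],"turn":[-0.002,-0.002,-0.002,-0.002,-0.002,-0.002,-0.002,-0.002,-0.002,-0.002,-0.002]}' -1
python3 -m crank '{"translation":[[0,0,0],[0,0,0],[0,0,0],[0,0,0],[0,0,0],[0,0,0],[0,0,0],[0,0,0],[0,0,0],[0,0,0]],"turn":[0,0,0,0,0,0,0,0,0,0]}' 1 50
python3 -c "
from h import *
go((475,102,20),178)"
```

```text
time_s: 3.57
tcp_pos: [475.2, 98.6, 20.9]
tcp_rot: [0.0, 0.018, 1.0, -0.0]
wrist_force: [0.5, 0.3, 0.1]
opening: 85.4
grasp_force: 0.0
time_s: 4.4
tcp_pos: [475.3, 98.8, 21.0]
tcp_rot: [0.0, 0.017, 1.0, 0.0]
wrist_force: [-0.5, 1.6, 5.7]
opening: 26.7
grasp_force: 48.8
t 4.4 pos [475.3  98.8  21. ] head 178.0 tilt [ 0.001  0.    -1.   ] j [ 0.03  0.29 -0.46  0.82  0.    0.07] F [-0.5  1.6  5.7] op 26.7 g 48.8
shift [0.0015 0.0105 0.0033] turn 0.0001
```

```bash
python3 -m crank '{"translation":[[0,0,-0.03],[0,0,-0.08],[0,0,-0.14],[0,0,-0.22],[0,0,-0.30],[0,0,-0.38],[0,0,-0.44],[0,0,-0.46],[0,0,-0.46]],"turn":[0,0,0,0,0,0,0,0,0]}' 1 50
python3 - <<'E'
from h import *
m,i=look('wrist');cv2.imwrite('pics/w2.png',i)
s=bot.read_state();p=s['tcp_pos']
for P in((0,0,54),(46,-1.6,42)):print(pix(m,p+np.array(P)).round(1))
for r in imaging.search_frame('wrist','bent_spout')[:2]:
        P=toworld(m,r['centre']);print(round(r['p'],2),P.round(1),pix(m,P).round(0))
go((562,-232,160),194.5)
E
```

```text
time_s: 5.15
tcp_pos: [475.6, 98.7, 160.0]
tcp_rot: [0.001, 0.017, 1.0, -0.0]
wrist_force: [-1.3, 0.1, -1.3]
opening: 26.5
grasp_force: 49.1
[284.6 326.8]
[284.2 405.1]
0.91 [468.9 101.4 203.7] [291. 297.]
0.86 [454.6 214.3  65.1] [447. 171.]
t 5.25 pos [474.5  98.7 157.8] head 178.0 tilt [-0.001 -0.    -1.   ] j [ 0.03  0.17 -0.23  1.17 -0.    0.07] F [-0.1  0.  -1.6] op 26.6 g 49.1
shift [-0.3296 -1.0914 -0.0074] turn -0.0916
```

View pics/w2.png

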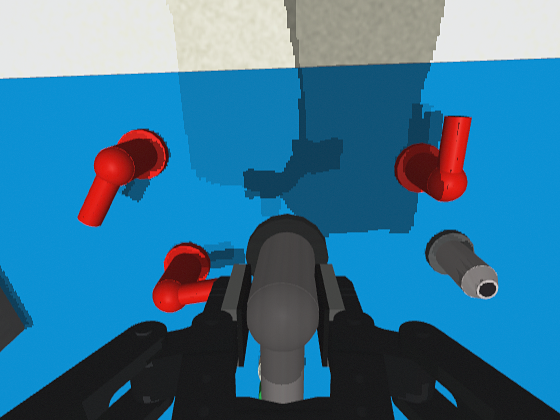

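The nozzle is held: collar at (288,245), elbow (281,313), with at most a slight tilt and the spout about in line. Next I carry it to the dish.

```bash
python3 -m crank '{"translation":[[-0.02,-0.07,0],[-0.06,-0.20,0],[-0.10,-0.33,0],[-0.14,-0.46,0],[-0.18,-0.59,0],[-0.22,-0.72,0],[-0.26,-0.84,0],[-0.29,-0.93,0],[-0.31,-0.98,0],[-0.32,-1.0,0],[-0.33,-1.0,0],[-0.33,-1.0,0]],"turn":[0,-0.01,-0.02,-0.03,-0.04,-0.05,-0.06,-0.07,-0.08,-0.0916,-0.0916,-0.0916]}' 1 50
python3 - <<'E'
from h import *
go((562,-232,140),194.5)
m,i=look('wrist');cv2.imwrite('pics/w3.png',i)
for r in imaging.search_frame('wrist','dish')[:2]:
        P=toworld(m,r['centre']);print(round(r['p'],2),P.round(1),pix(m,P).round(0))
for P in((562,-232,48),(610,-219.5,48)):print(pix(m,P).round(1))
g=cv2.inRange(cv2.cvtColor(i,cv2.COLOR_BGR2HSV),(22,120,90),(38,255,255));n,_,st,c=cv2.connectedComponentsWithStats(g)
for k in range(1,n):
    if st[k,4]>60:print('yellow',c[k],st[k],plane(m,c[k],48).round(1))
E
```

```text
time_s: 6.25
tcp_pos: [563.3, -204.5, 156.9]
tcp_rot: [-0.001, -0.125, 0.992, 0.001]
wrist_force: [1.3, -0.2, -0.2]
opening: 26.5
grasp_force: 49.3
t 6.25 pos [ 563.3 -204.5  156.9] head -165.6 tilt [-0.002  0.001 -1.   ] j [-0.49  0.36  0.04  1.25  0.   -0.74] F [ 1.3 -0.2 -0.2] op 26.5 g 49.3
shift [ 0.0269 -0.0879  0.0563] turn -0.0006
0.73 [ 546.8 -243.2   48.5] [237. 167.]
[247.4 190.2]
[249.4 251.2]
yellow [244.35454545 250.05454545] [242 239   7  26 110] [ 610.  -223.6   48. ]
```

View pics/w3.png

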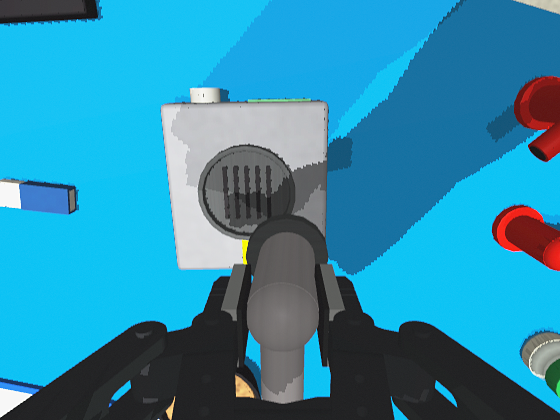

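The rim spans columns 198–296 and rows 143–238, so its centre is at about (247,191) and agrees with (562,-232). The yellow mark's left edge is at (242,250), also as predicted. Next I go over the centre and down.

```bash
python3 -m crank '{"translation":[[0.01,-0.04,0],[0.025,-0.09,0],[0.027,-0.092,0],[0.027,-0.092,0.04],[0.027,-0.092,0.09],[0.027,-0.092,0.14],[0.027,-0.092,0.18],[0.027,-0.092,0.21],[0.027,-0.092,0.22],[0.027,-0.092,0.22],[0.027,-0.092,0.22]],"turn":[0,0,0,0,0,0,0,0,0,0,0]}' 1 50
python3 - <<'E'
from h import *
go((562,-233,72),194.5)
m,i=look('wrist');a=i
m,i=look('scene');i=cv2.resize(i[60:200,100:260],(480,420),interpolation=cv2.INTER_CUBIC)
t=cv2.resize(look('top')[1][190:290,395:502],(320,300),interpolation=cv2.INTER_CUBIC)
o=np.zeros((420,800,3),np.uint8);o[:,:480]=i;o[:300,480:]=t;cv2.imwrite('pics/d1.png',o)
E
```

```text
time_s: 7.27
tcp_pos: [562.8, -233.6, 93.2]
tcp_rot: [0.0, -0.126, 0.992, -0.0]
wrist_force: [0.8, -0.6, -1.2]
opening: 25.9
grasp_force: 49.3
t 7.27 pos [ 562.8 -233.6   93.2] head -165.5 tilt [ 0. -0. -1.] j [-0.53  0.41 -0.05  1.11 -0.   -0.78] F [ 0.8 -0.6 -1.2] op 25.9 g 49.3
shift [0.0022 0.0025 0.0706] turn -0.0001
```

View pics/d1.png

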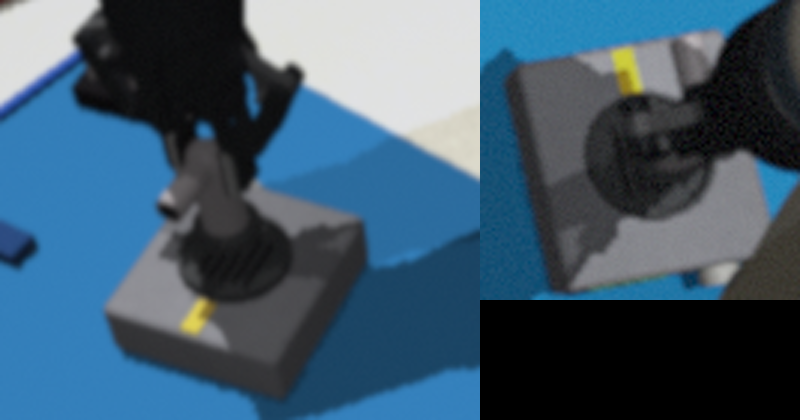

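The nozzle hangs over the dish. In the full scene picture the spout end is about (156.7,128.3) and the elbow about (168,115). I check the yaw by projection.

Run:
```python
from h import *
m=imaging.camera_model('scene');p=np.array([562.8,-233.6,93.2])
e=pix(m,p+[0,0,41]);print('elbow',e)
for h in(0,4,8,12,14.5,18,22):
    a=np.radians(h);q=pix(m,p+[46*np.cos(a),46*np.sin(a),42]);print(h,q.round(1),(q-e).round(1),np.degrees(np.arctan2(*(q-e)[::-1])).round(1))
print(pix(m,(562,-232,48)),pix(m,(611,-219.5,48)))
```

```text
elbow [170.11746184 111.46122387]
0 [151.4 126.3] [-18.8  14.9] 141.6
4 [152.8 127.1] [-17.3  15.7] 137.9
8 [154.3 127.8] [-15.8  16.3] 134.1
12 [155.8 128.4] [-14.3  17. ] 130.1
14.5 [156.9 128.8] [-13.2  17.3] 127.5
18 [158.4 129.2] [-11.8  17.7] 123.6
22 [160.1 129.6] [-10.   18.1] 119.0
[178.94517368 144.84069561] [165.72112207 163.86014894]
```

The yaw matches 14.5°. Now I lower gently.

```bash
python3 -m crank '{"translation":[[0,0,0.015],[0,0,0.03],[0,0,0.045],[0,0,0.055],[0,0,0.065],[0,0,0.068],[0,0,0.07],[0,0,0.07]],"turn":[0,0,0,0,0,0,0,0]}' 1 50
python3 -m crank '{"translation":[[0,0,0.003],[0,0,0.006],[0,0,0.008],[0,0,0.008]],"turn":[0,0,0,0]}' 1 50
python3 -m crank '{"translation":[[0,0,0.002],[0,0,0.004],[0,0,0.006],[0,0,0.006]],"turn":[0,0,0,0]}' 1 50
```

```text
time_s: 8.08
tcp_pos: [562.6, -233.3, 71.6]
tcp_rot: [-0.0, -0.126, 0.992, 0.0]
wrist_force: [0.5, -0.3, -1.0]
opening: 26.7
grasp_force: 49.3
time_s: 8.42
tcp_pos: [562.6, -233.3, 69.2]
tcp_rot: [-0.0, -0.126, 0.992, 0.0]
wrist_force: [-0.1, 0.1, -1.0]
opening: 26.6
grasp_force: 49.3
time_s: 8.75
tcp_pos: [562.7, -233.3, 67.7]
tcp_rot: [0.0, -0.126, 0.992, -0.0]
wrist_force: [0.7, -0.5, 0.8]
opening: 26.4
grasp_force: 49.6
```

```bash
for k in 1 2; do python3 -m crank '{"translation":[[0,0,0.001],[0,0,0.002],[0,0,0.002]],"turn":[0,0,0]}' 1 50 | grep -E "tcp_pos|wrist"; done
```

```text
tcp_pos: [562.8, -233.2, 67.6]
wrist_force: [-0.7, 2.2, 5.9]
tcp_pos: [563.0, -233.2, 67.5]
wrist_force: [-2.1, 1.9, 9.5]
```

```bash
python3 -m crank '{"translation":[[0,0,0],[0,0,0],[0,0,0],[0,0,0]],"turn":[0,0,0,0]}' 1 20
python3 -m crank '{"translation":[[0,0,0],[0,0,0],[0,0,0],[0,0,0],[0,0,0],[0,0,0]],"turn":[0,0,0,0,0,0]}' 0.2 20
python3 -m crank '{"translation":[[0,0,0],[0,0,0],[0,0,0],[0,0,0],[0,0,0],[0,0,0],[0,0,0]],"turn":[0,0,0,0,0,0,0]}' -1 20
python3 -m crank '{"translation":[[0,0,-0.03],[0,0,-0.07],[0,0,-0.13],[0,0,-0.20],[0,0,-0.28],[0,0,-0.36],[0,0,-0.42],[0,0,-0.45],[0,0,-0.45]],"turn":[0,0,0,0,0,0,0,0,0]}' -1
python3 - <<'E'
from h import *
m,i=look('wrist');print(pix(m,(562,-232,50)),pix(m,(608,-220,109)),pix(m,(562,-232,108)))
cv2.imwrite('pics/w4.png',i)
m,j=look('scene');j=cv2.resize(j[60:200,100:287],(560,420),interpolation=cv2.INTER_CUBIC)
cv2.imwrite('pics/w4.png',cv2.resize(np.vstack([i,j])[:, :],(420,600)) if 0 else np.hstack([i[:,150:400],j]))
E
```

```text
time_s: 9.58
tcp_pos: [563.0, -233.2, 67.5]
tcp_rot: [0.001, -0.126, 0.992, -0.0]
wrist_force: [-1.9, 2.7, 9.8]
opening: 26.2
grasp_force: 50.5
time_s: 10.08
tcp_pos: [562.6, -233.3, 66.1]
tcp_rot: [-0.0, -0.126, 0.992, 0.0]
wrist_force: [-0.6, 0.3, 0.2]
opening: 34.4
grasp_force: 0.0
time_s: 10.67
tcp_pos: [562.6, -233.3, 66.3]
tcp_rot: [0.0, -0.126, 0.992, -0.0]
wrist_force: [0.2, 0.2, 0.8]
opening: 85.6
grasp_force: 0.0
time_s: 11.42
tcp_pos: [563.3, -233.7, 203.8]
tcp_rot: [0.002, -0.126, 0.992, -0.001]
wrist_force: [-0.6, -0.1, 0.1]
opening: 85.3
grasp_force: 0.0
[285.48462713 184.61448742] [285.9780207 264.2022211] [285.99070377 203.69839274]
```

View pics/w4.png

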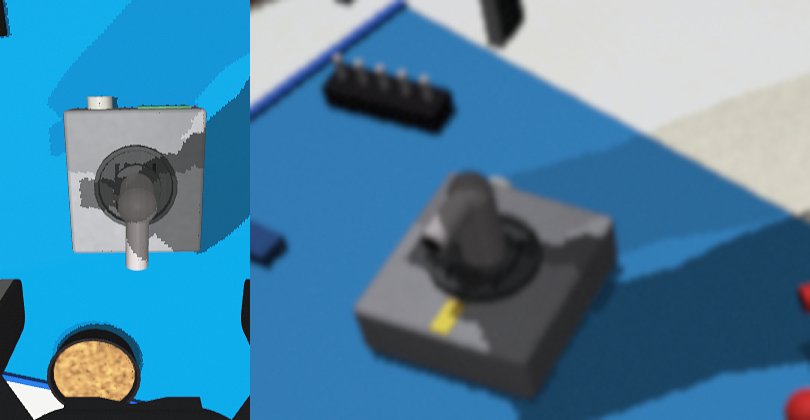

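The wrist view shows the nozzle in the dish: collar about (286,187), elbow (286,200), spout end (287,265), all as predicted, with the mark hidden under the spout. I check that it is upright against the scene view with a projected outline.

Run:
```python
from h import *
out=[]
for c,(u,v,w,h) in(('scene',(140,90,72,81)),('wrist',(235,130,96,150))):
    m,i=look(c);S=400/w;im=cv2.resize(i[v:v+h,u:u+w],(400,int(h*S)),interpolation=cv2.INTER_CUBIC)
    b=np.array([562.,-232,49]);a=np.radians(14.3);X=np.array([np.cos(a),np.sin(a),0]);Y=np.array([-X[1],X[0],0]);th=np.linspace(0,2*np.pi,40)
    def dr(C,r,A,B,col):
        P=np.array([(pix(m,C+r*(np.cos(t)*A+np.sin(t)*B))-[u,v]+.5)*S for t in th]).astype(np.int32);cv2.polylines(im,[P],True,col,1)
    Z=np.array([0,0,1.]);dr(b+9*Z,21,X,Y,(0,255,0));dr(b+58*Z,14,X,Y,(0,255,255));dr(b+60*Z+46*X,8.5,Y,Z,(0,0,255));dr(b+7*Z,36,X,Y,(255,0,255))
    out.append(im[:450])
H=min(o.shape[0] for o in out);cv2.imwrite('pics/f.png',np.hstack([o[:H] for o in out]))
```

```text
(no output)
```

View pics/f.png

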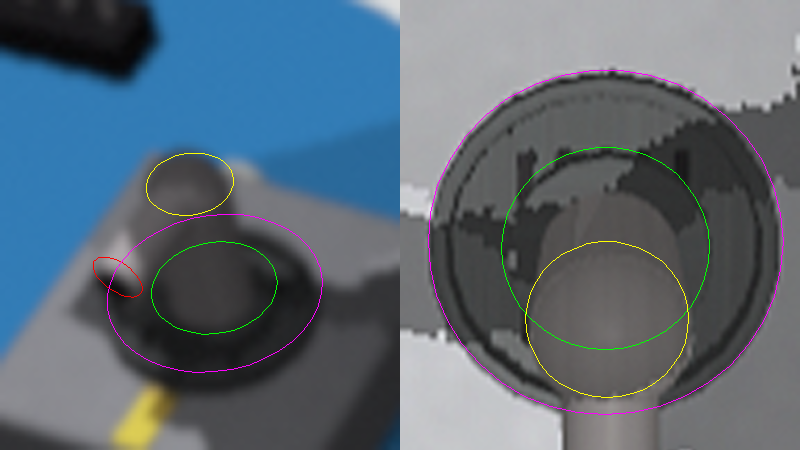

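The outline fits: the collar is concentric in the dish, the elbow and spout are where an upright nozzle would put them, and the spout lies over the mark. The dish's apparent shift in the scene view is its outer wall. The gripper is clear, so I hand in.

```bash
python3 -c "
from station import job_done
print(job_done())"
```

```text
the job is handed in; nothing more can be done
None
```

The bent steel nozzle was set down in the outlet dish, collar on the floor; the last views show it upright with its spout over the yellow mark, the straight nozzle was left alone, and the job is handed in at about 12 s (no verdict returned).

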